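# Let down the brass wafer chuck by its hand winch

## Robot

A 7-joint arm with a two-finger parallel gripper is mounted at the origin on the work surface. World frame = base frame: x ahead of the robot, y to its left, z up, the work surface at z = 0. Lengths are in mm, angles in rad, forces in N, time in s.
With the tool pointing down it reaches from about 400 to 875 mm from the base axis. Payload 4.4 kg.
Tool frame: the origin (TCP) lies midway between the tips of the shut fingers; the grasp point (between the pads) lies 19 mm behind it; z points along the fingers, y is the line along which they close (so a half turn about z gives the same grasp; the last joint's range is limited). The gripper opens to 85 mm and grips with 20 to 120 N. Pads are 22 mm wide; open, the fingers measure 114 mm over their backs; the gripper's body (76 mm by 85 mm) begins 54 mm behind the grasp point. The pads swing forward as they close: fully open they stand 13 mm farther back than shut.
Start: joints at [1.247, 0.628, 0.038, 1.517, -0.027, 0.996, -0.02], TCP at [165.747, -628.527, 231.313] pointing down, gripper open.
Joint ranges: [-3.06, 3.06], [-0.37, 2.12], [-1.25, 1.32], [0.18, 2.47], [-1.1, 4.24], [0.23, 1.98], [-2.94, 2.94]. Speed limits (rad/s): [2.57, 2.57, 3.14, 3.14, 3.14, 3.14, 3.14].

## Interface

Orientations are given as [roll, pitch, yaw] about the fixed x, y, z axes, in that order (R = Rz(yaw) Ry(pitch) Rx(roll)).
In Python, from cell import telemetry, eyes, ctrl, finder gives the robot as it stands.
- The arm moves only by the tool move_arm, never from a script. Its argument "steps" is a list of rows, each a list of 7 numbers: the turn, a rotation vector about the world's x, y, z in degrees, then the shift along the world's x, y, z in m, then the finger opening in m, from 0 to 0.0854. A call has 1 to 5 rows; each row shifts and turns the commanded pose from where the row before left it; what a row does not reach is not made up. A row lasts 1/10 s, in which the tool goes at most 50 mm and 8.59 degrees, less where a joint would pass 70% of its speed; a pose out of reach is approached as far as the arm can. A call with a gripper value outside its range is refused whole. The fingers move at their own pace and stop on an object; the grip force is fixed at half the most. Time passes only in rows, so rows that do not move let the fingers close. It gives the time, the measured TCP pose, the force, the opening and the grip force at its end, in the units of the state.
- telemetry.read_state(): the state, without advancing time (a new reading comes with each control period).
- eyes.get_image(name): name is "scene" or "top"; returns (picture, depth): 480x640x3 uint8, blue, green, red; 480x640 float32, mm along the optical axis (not along the pixel's ray), 0 where there is no reading.
- eyes.calibration(name): a dict with "fx", "fy", "cx", "cy" (pixels), "position" and "attitude" of the camera in the world. Camera axes: x right, y down, z forward; pixel columns grow to the right and rows downward; lengths in mm; the calibration is good to about 2 mm. A picture is of the moment at which its call begins. calibration takes no time and is no camera call.
- ctrl.finish_job(): hands the job in; it is judged then, once.
Trained networks look in the newest picture that a camera, given by its name, has taken for a name from the list of things; names that differ only in an ending like _2 or _b are one class to them, and where a whole thing is asked for, a point or a joint stands for the part that bears it (a point fixed in the world has none). Each returns a list of dicts, best first, with "confidence" (0 to 1); they miss things now and then, are a little off and sometimes report something else, mostly with a low value. They report only what shows in the picture. A call takes as long as a camera call.
- finder.boxes_of(camera, name): "location" ([x, y, z] in mm, in the coordinates of the camera as it stood for that picture, good to about 4 mm: the middle of the surface that is visible of it).
- finder.cut_out(camera, name): "mask" (480x640 bool, what is visible of it).
- finder.pinpoint(camera, name): "location" ([x, y, z] in mm, in the coordinates of the camera as it stood for that picture, good to about 4 mm: a listed point, or the origin of a listed thing).
The state is a dict: "clock": time; "qpos": joint angles; "qd": joint speeds; "tau": joint torques, N m; "eef_pos": TCP position; "tool_rot": TCP orientation; "force": force on the tool from outside, world axes, zero at the start; "torque": the same for the moment, N m; "width": finger opening in mm; "gripper_force": force on a finger pad.
Only numpy, scipy, OpenCV 4.12 (cv2) and the standard library are available. Lean on these libraries where they do the work, as an engineer would, in place of code of your own. Each camera call takes 0.05 s, during which the arm holds its last target. There are 200 camera calls.

## Task

Two chuck lifts stand on the probe bench, each wound up and held by a red pawl on its ratchet wheel. Let down the one with the brass chuck: flick its pawl off the ratchet so that it stays off, then gently ease its drum back by the crank handle until it comes home against its stop. Leave the lift with the black chuck as it is.

Things in the scene. Friction and masses are not known exactly. Their poses are not given: they have to be found in the camera images.
- brass_station: Fixed lift with the brass chuck (104 mm disc, silver wafer pieces on it); base plate 320 x 255 x 12 mm. Origin on the drum's upright axis at bench level; x from the drum towards the chuck (its axis at x 165, y 20 mm), z up. Pawl pivot at x -58, y 55 mm. Crank arm's top is 68 mm, the chuck's top about 97 mm high. Wound counter-clockwise seen from above; eased back clockwise.
- brass_knob (a point): Point on the brass lift's upright round black crank handle, 95 mm above the bench. Handle 18 mm in diameter, from 68 to 112 mm high, at the end of the crank arm, 65 mm from the drum's axis. It does not spin on its arm. It can be gripped or pushed round.
- brass_post (a point): Point on the upright red post on the tail of the brass lift's pawl, 95 mm above the bench. Post 14 mm in diameter, from 26 to 110 mm high, 60.5 mm from the pawl's pivot. With the pawl in it stands at x -66, y 115 mm in the station's frame; pushed along the station's +x it moves 30 mm to the off stop.
- brass_drum (a joint): Angle of the brass lift's drum and crank, rad: 0 home at its stop (crank then at -165 degrees from the station's x axis, counter-clockwise positive), 1.1 to 1.4 at the start. Friction keeps it where it is left; about 2 N at the handle turns it back, lowering the chuck 25 mm per rad. With the pawl in, the 8-tooth ratchet locks it against turning back.
- brass_pawl (a joint): Angle of the brass lift's pawl in rad: 0 in the ratchet, 0.5 fully off against its stop. A sprung plunger on its peaked tail holds it at either end: pushed past 0.25 it snaps to off and stays. It takes 2 to 4 N at the post.
- black_knob (a point): The same point on the crank handle of the lift with the black chuck, which is built alike and must be left alone.
- black_pawl (a joint): Pawl angle of the lift with the black chuck in rad, 0 in the ratchet; to be left in.

How it is judged (in metres and radians):
On the way:
1. the brass lift's pawl is flicked off and stays off (value of joint brass_pawl above 0.38 rad), for 0.2 s.
At the end, for the whole second after the job is handed in: The brass lift's drum is back within 0.17 rad (10 degrees) of its home stop and at rest, its pawl still off (above 0.38 rad), and the black lift is as it was: pawl in (below 0.2 rad), crank handle within 20 mm of where it stood (value of joint brass_drum below 0.17 rad and value of joint brass_pawl above 0.38 rad and velocity of joint brass_drum between -0.1 and 0.1 rad/s and value of joint black_pawl below 0.2 rad and distance of black_knob from where it was at the start of the episode below 0.02 m); the robot touches nothing.
It fails at once if the brass lift's drum is flung back faster than 6 rad/s (velocity of joint brass_drum below -6 rad/s).
It fails at once if the black lift's pawl is flicked out of its ratchet (value of joint black_pawl above 0.3 rad).
It fails at once if the black lift's crank is turned (handle moved over 30 mm) (distance of black_knob from where it was at the start of the episode above 0.03 m).
It also fails if it takes over 48 s, if anything falls off the work surface, if the arm or the gripper's body presses on something with over 40 N, if the wrist force passes 120 N, or if a joint passes its speed limit or range.

## Working session

There is one attempt and no reset: what is moved stays moved. The work goes in short steps, Python scripts to look and compute and a tool call to move; the robot and the scene stay as the last step left them, time stands still between calls to the robot, and variables do not carry over. Pictures are saved under pics/ and viewed, at most 10 in all, crops included, and the job is handed in when it is done.

Besides the shell and the picture viewer there is one more tool, called after "Emit:" by a JSON object that holds its "name" and its "arguments", one argument or row to a line. move_arm: Moves the arm, as the interface text tells. Its arguments: {"type":"object","properties":{"steps":{"type":"array"}},"required":["steps"]}

```bash
mkdir -p pics; cat > h.py <<'E'
import numpy as np, cv2
from scipy.spatial.transform import Rotation as R
from cell import telemetry, eyes, ctrl, finder
def w(cam,p):
    c=eyes.calibration(cam); a=np.array(c["attitude"],float)
    Rm=a if a.shape==(3,3) else R.from_euler('xyz',a).as_matrix()
    return (Rm@np.array(p,float)+np.array(c["position"])).round(1)
E
python3 - <<'E'
from h import *
s=telemetry.read_state(); print(s)
for cam in("scene","top"):
    im,d=eyes.get_image(cam); cv2.imwrite(f"pics/{cam}0.png",im); print(cam,eyes.calibration(cam))
    for n in("brass_station","brass_knob","brass_post","black_knob"):
        print(n,[(w(cam,x["location"]).tolist(),round(x["confidence"],2)) for x in finder.pinpoint(cam,n)][:3])
E
```

```text
{'clock': 0.0, 'qpos': array([ 1.24720868,  0.62935532,  0.03847113,  1.51838091, -0.02701188,
        0.99628333, -0.02005415]), 'qd': array([ 0.00016058, -0.00049893, -0.00075121,  0.00234348,  0.00090356,
        0.00043992, -0.00037991]), 'tau': array([ 7.15301630e-04, -5.63387632e+01,  1.22618917e+00, -1.93440574e+01,
        1.08322260e-02,  1.06056780e-02,  2.93558185e-05]), 'eef_pos': array([ 165.56665107, -627.91058463,  230.37953265]), 'tool_rot': array([-3.13968487e+00,  3.31838832e-05,  2.57703167e-01]), 'force': array([-0.01825039,  0.7064718 ,  0.1120947 ]), 'torque': array([ 0.01233813, -0.04079913, -0.0235226 ]), 'gripper_force': 0.0, 'width': 85.49335532556039}
scene {'fx': 582.2815413743854, 'fy': 582.2815413743854, 'cx': 314.5793105445142, 'cy': 241.0159235118184, 'position': array([1243.18973664, -290.75438235,  873.62571643]), 'attitude': array([-2.37423204e+00,  1.81614898e-03,  1.15331258e+00])}
brass_station [([632.8, 216.3, -1.9], 0.84)]
brass_knob [([622.3, 149.1, 90.9], 0.93)]
brass_post [([568.4, 341.2, 95.2], 0.77)]
black_knob [([574.7, -284.0, 94.1], 0.59)]
top {'fx': 455.8516777307062, 'fy': 455.8516777307062, 'cx': 315.3566339964315, 'cy': 233.6717149931471, 'position': array([436.97946108,  28.04744285, 922.86050726]), 'attitude': array([-3.01816509e+00,  1.51512889e-03, -1.54328675e+00])}
brass_station [([629.9, 213.9, 1.2], 0.88)]
brass_knob [([622.1, 150.4, 93.6], 0.79)]
brass_post [([569.3, 336.0, 88.4], 0.8)]
black_knob [([574.7, -284.0, 90.6], 0.72)]
```

View pics/top0.png

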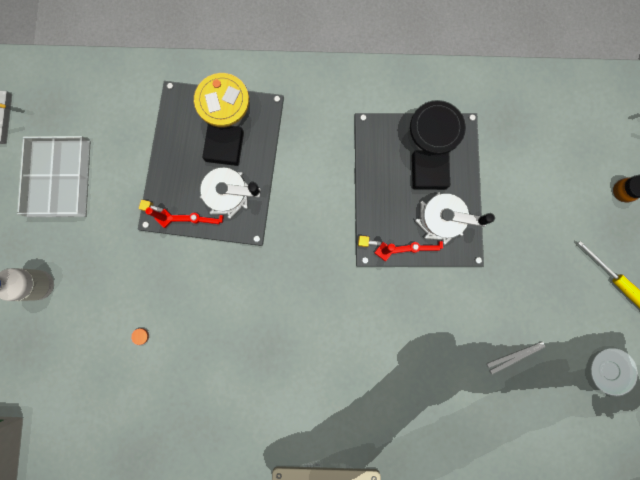

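View pics/scene0.png

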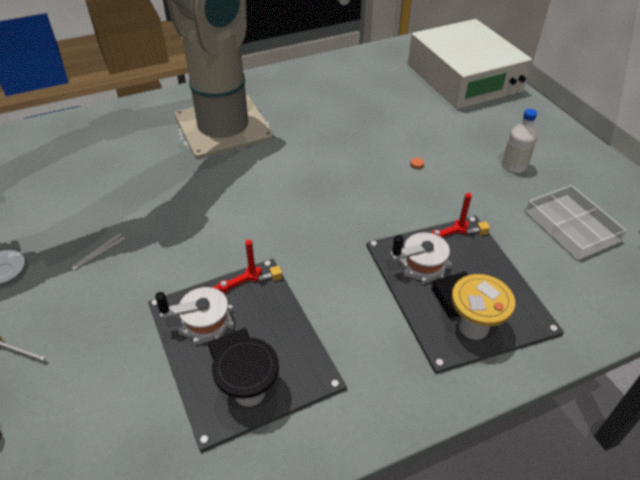

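The top view shows the brass lift on the left (drum at about 222,190, knob at 254,190, red post at about 148,208) and the black lift on the right (drum at about 445,216). I'll check the yaw and the post by geometry.

```bash
python3 - <<'E'
from h import *
def ray(cam,px,z):
    c=eyes.calibration(cam);o=w(cam,[0,0,0]);r=w(cam,[(px[0]-c["cx"])/c["fx"]*1000,(px[1]-c["cy"])/c["fy"]*1000,1000])-o
    return o+r*(z-o[2])/r[2]
P=np.array([ray("top",p,12) for p in((168,86),(277,98),(259,239),(143,225))]);print(P.round(0))
for a,b in((3,0),(2,1)): v=P[b]-P[a]; print(np.degrees(np.arctan2(v[1],v[0])),np.linalg.norm(v))
for cam in("scene","top"):
    im,d=eyes.get_image(cam);c=eyes.calibration(cam)
    for n in("brass_post","brass_knob","brass_station"):
        print(cam,n,[(w(cam,x["location"]).tolist(),round(x["confidence"],2)) for x in finder.pinpoint(cam,n)][:2])
    # red pixel cloud of high parts near post; black near knob
    v,u=np.nonzero(d>0);Z=d[v,u];pc=np.stack([(u-c["cx"])/c["fx"]*Z,(v-c["cy"])/c["fy"]*Z,Z],1)
    a=np.array(c["attitude"]);W=pc@R.from_euler('xyz',a).as_matrix().T+c["position"]
    b=im[v,u].astype(int)
    red=(b[:,2]>120)&(b[:,1]<60)&(W[:,1]>100)&(W[:,0]>450)
    for lo,hi in((60,85),(85,100),(100,108),(108,116)):
        k=red&(W[:,2]>lo)&(W[:,2]<hi); print(cam,lo,k.sum(),W[k].mean(0).round(1) if k.any() else '')
    g=(b[:,2]>190)&(b[:,1]>140)&(b[:,0]<90)&(W[:,1]>100)&(W[:,1]<330)&(W[:,2]>85)&(W[:,0]>700)
    print("chuck",g.sum(),W[g].min(0),W[g].max(0))
E
```

```text
[[854. 350.  12.]
 [833. 121.  12.]
 [536. 146.  12.]
 [558. 381.  12.]]
-5.914624539638469 297.18232526861186
-4.799201647668554 298.44945813409106
scene brass_post [([569.7, 338.1, 92.4], 0.94)]
scene brass_knob [([622.0, 149.9, 91.1], 0.68)]
scene brass_station [([633.2, 215.2, -1.9], 0.74)]
scene 60 0 
scene 85 0 
scene 100 11 [574.5 334.3 106.9]
scene 108 9 [578.8 335.4 109. ]
chuck 1403 [744.2667784  168.09715603  93.03420795] [845.25296072 269.30884471 102.56362105]
top brass_post []
top brass_knob [([623.7, 148.2, 94.5], 0.94)]
top brass_station [([626.3, 217.1, -1.6], 0.8)]
top 60 3 [565.6 334.2  70.2]
top 85 0 
top 100 12 [570.2 334.2 107.3]
top 108 28 [571.4 334.9 109.4]
chuck 1613 [741.57283274 168.18091652  94.56015622] [843.92270067 269.73081572 106.48360818]
```

Emit:
{"name": "move_arm", "arguments": {
  "steps": [
    [0, 0, -7, 0.031, 0.033, 0, 0],
    [0, 0, -7, 0.031, 0.033, 0, 0],
    [0, 0, -6, 0.031, 0.033, 0, 0],
    [0, 0, 0, 0.031, 0.033, 0, 0],
    [0, 0, 0, 0.031, 0.033, 0, 0]
  ]
}}

```text
clock: 1.4
eef_pos: [322.0, -462.1, 231.5]
tool_rot: [3.141, -0.0, -0.091]
force: [0.6, -0.3, -0.1]
width: 12.2
gripper_force: 0.0
```

Emit:
{"name": "move_arm", "arguments": {
  "steps": [
    [0, 0, 0, 0.031, 0.033, 0, 0],
    [0, 0, 0, 0.031, 0.033, 0, 0],
    [0, 0, 0, 0.031, 0.033, 0, 0],
    [0, 0, 0, 0.031, 0.033, 0, 0],
    [0, 0, 0, 0.031, 0.033, 0, 0]
  ]
}}

```text
clock: 1.9
eef_pos: [476.9, -297.1, 231.6]
tool_rot: [3.141, -0.001, -0.091]
force: [-0.1, -0.7, 0.0]
width: -0.2
gripper_force: 0.0
```

Emit:
{"name": "move_arm", "arguments": {
  "steps": [
    [0, 0, 0, 0.004, 0.049, 0, 0],
    [0, 0, 0, 0.004, 0.049, 0, 0],
    [0, 0, 0, 0.004, 0.049, 0, 0],
    [0, 0, 0, 0.004, 0.049, 0, 0],
    [0, 0, 0, 0.004, 0.049, 0, 0]
  ]
}}

```text
clock: 2.4
eef_pos: [495.8, -51.6, 231.6]
tool_rot: [-3.142, -0.001, -0.091]
force: [0.0, -0.1, 0.1]
width: 0.1
gripper_force: 0.0
```

Emit:
{"name": "move_arm", "arguments": {
  "steps": [
    [0, 0, 0, 0.004, 0.049, 0, 0],
    [0, 0, 0, 0.004, 0.049, 0, 0],
    [0, 0, 0, 0.004, 0.049, 0, 0],
    [0, 0, 0, 0.004, 0.049, 0, 0],
    [0, 0, 0, 0.004, 0.049, 0, 0]
  ]
}}

```text
clock: 2.9
eef_pos: [515.7, 193.6, 231.6]
tool_rot: [-3.141, -0.001, -0.091]
force: [1.2, -0.5, 0.2]
width: -0.1
gripper_force: 0.0
```

Emit:
{"name": "move_arm", "arguments": {
  "steps": [
    [0, 0, 0, 0.004, 0.048, 0, 0],
    [0, 0, 0, 0.004, 0.048, 0, 0],
    [0, 0, 0, 0.002, 0.048, 0, 0],
    [0, 0, 0, 0, 0, 0, 0],
    [0, 0, 0, 0, 0, 0, 0]
  ]
}}

```text
clock: 3.4
eef_pos: [525.0, 336.9, 230.8]
tool_rot: [3.141, 0.0, -0.088]
force: [0.3, -0.0, -0.3]
width: 0.0
gripper_force: 0.0
```

Emit:
{"name": "move_arm", "arguments": {
  "steps": [
    [0, 0, 0, 0, 0, -0.04, 0],
    [0, 0, 0, 0, 0, -0.04, 0],
    [0, 0, 0, 0, 0, -0.04, 0],
    [0, 0, 0, 0, 0, -0.035, 0],
    [0, 0, 0, 0, 0, 0, 0]
  ]
}}

```text
clock: 3.9
eef_pos: [522.9, 331.2, 72.0]
tool_rot: [3.134, 0.007, -0.094]
force: [-1.0, 0.1, -0.2]
width: 0.3
gripper_force: 0.0
```

```bash
python3 - <<'E'
from h import *
for cam in("scene",):
    im,d=eyes.get_image(cam); cv2.imwrite(f"pics/{cam}1.png",cv2.resize(im[120:320,340:580],None,fx=3,fy=3)); 
    print([(w(cam,x["location"]).tolist(),round(x["confidence"],2)) for x in finder.pinpoint(cam,"brass_post")][:3])
E
```

```text
[([571.9, 336.5, 94.3], 0.78)]
```

View pics/scene1.png

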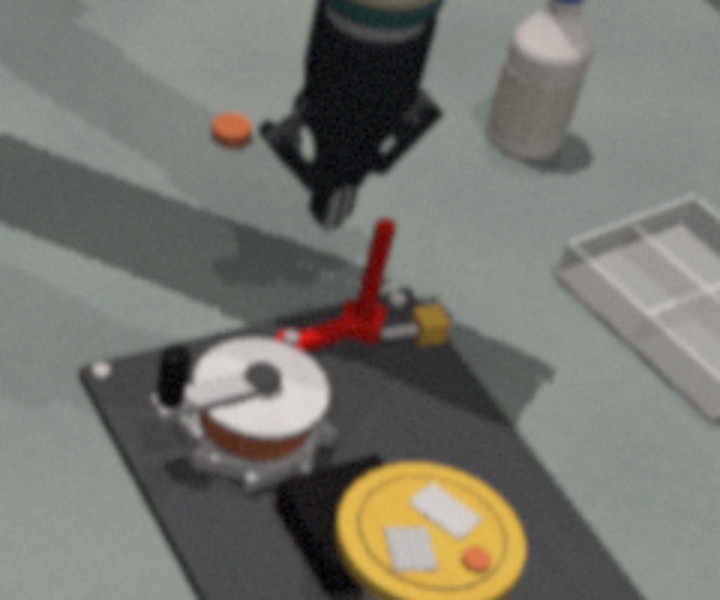

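The crop shows the closed fingertips (about 335,210) just on the robot side of the red post (about 380,230), in line with it. Now I'll push.

Emit:
{"name": "move_arm", "arguments": {
  "steps": [
    [0, 0, 0, 0.01, 0, 0, 0],
    [0, 0, 0, 0.01, 0, 0, 0],
    [0, 0, 0, 0.008, 0, 0, 0],
    [0, 0, 0, 0.006, 0, 0, 0],
    [0, 0, 0, 0.006, 0, 0, 0]
  ]
}}

```text
clock: 4.5
eef_pos: [562.1, 336.7, 76.8]
tool_rot: [3.141, 0.007, -0.09]
force: [-12.4, 0.7, 7.3]
width: -0.0
gripper_force: 6.2
```

Emit:
{"name": "move_arm", "arguments": {
  "steps": [
    [0, 0, 0, 0.005, 0, 0, 0],
    [0, 0, 0, 0.005, 0, 0, 0],
    [0, 0, 0, 0.004, 0, 0, 0],
    [0, 0, 0, 0, 0, 0, 0],
    [0, 0, 0, 0, 0, 0, 0]
  ]
}}

```text
clock: 5.0
eef_pos: [580.9, 335.1, 76.7]
tool_rot: [-3.141, -0.002, -0.092]
force: [-0.4, -0.1, 0.2]
width: 0.1
gripper_force: 0.0
```

```bash
python3 - <<'E'
from h import *
for cam in("scene",):
    im,d=eyes.get_image(cam); cv2.imwrite(f"pics/{cam}2.png",cv2.resize(im[120:320,340:580],None,fx=3,fy=3)); 
    print([(w(cam,x["location"]).tolist(),round(x["confidence"],2)) for x in finder.pinpoint(cam,"brass_post")][:3],telemetry.read_state()["force"])
E
```

```text
[] [0.65508487 0.24266989 0.37860347]
```

View pics/scene2.png

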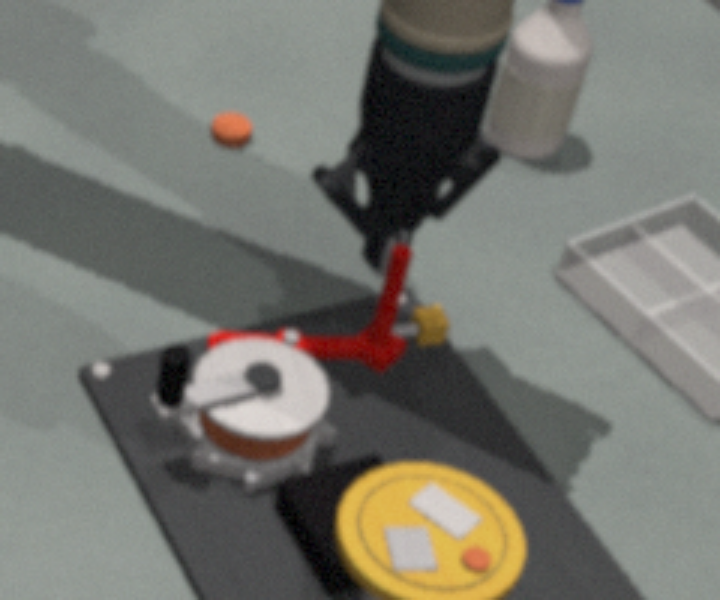

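The pawl is over: the post now stands at crop (397,265), the pawl nose is clear of the ratchet, and the force reads about zero. Next I'll back off, rise and go to the knob's +x side.

Emit:
{"name": "move_arm", "arguments": {
  "steps": [
    [0, 0, 0, -0.03, 0, 0, 0],
    [0, 0, 0, 0, 0, 0.045, 0],
    [0, 0, 0, 0, 0, 0.045, 0],
    [0, 0, 0, 0, 0, 0.04, 0],
    [0, 0, 0, 0, 0, 0, 0]
  ]
}}

```text
clock: 5.6
eef_pos: [553.7, 337.3, 213.1]
tool_rot: [-3.134, -0.01, -0.092]
force: [0.8, 1.1, 1.0]
width: 0.1
gripper_force: 0.0
```

Emit:
{"name": "move_arm", "arguments": {
  "steps": [
    [0, 0, 0, 0.024, -0.038, 0, 0],
    [0, 0, 0, 0.024, -0.038, 0, 0],
    [0, 0, 0, 0.024, -0.038, 0, 0],
    [0, 0, 0, 0.024, -0.038, 0, 0],
    [0, 0, 0, 0.023, -0.036, 0, 0]
  ]
}}

```text
clock: 6.1
eef_pos: [669.5, 145.1, 205.8]
tool_rot: [3.141, 0.0, -0.092]
force: [1.6, -0.4, -0.1]
width: 0.1
gripper_force: 0.0
```

```bash
python3 - <<'E'
from h import *
print(telemetry.read_state())
for cam in("scene","top"):
    im,d=eyes.get_image(cam)
    for n in("brass_post","brass_knob"):print(cam,n,[(w(cam,x["location"]).tolist(),round(x["confidence"],2)) for x in finder.pinpoint(cam,n)][:2])
E
```

```text
{'clock': 6.1, 'qpos': array([-0.29340575,  0.70737918,  0.07010969,  1.43536092, -0.05338537,
        1.00110842, -1.87410052]), 'qd': array([ 0.61843284,  0.21091714, -0.02237673, -0.44221026, -0.00149814,
        0.23104617,  0.58166139]), 'tau': array([ -2.43324593, -61.93807125,   2.21713074, -17.82540858,
         0.06759501,  -0.08577849,  -0.5835215 ]), 'eef_pos': array([669.54675701, 145.11097319, 205.76443783]), 'tool_rot': array([ 3.14090596e+00,  1.78952842e-04, -9.20551225e-02]), 'force': array([ 1.57506691, -0.38213569, -0.09350464]), 'torque': array([-0.0057826 , -0.04829899,  0.04364928]), 'gripper_force': 0.0, 'width': 0.05959111701585635}
scene brass_post [([599.9, 331.9, 89.4], 0.77)]
scene brass_knob [([621.5, 151.2, 95.1], 0.77)]
top brass_post []
top brass_knob [([622.2, 152.6, 92.8], 0.53)]
```

Emit:
{"name": "move_arm", "arguments": {
  "steps": [
    [0, 0, 8, 0, 0, 0, 0],
    [0, 0, 8, 0, 0, 0, 0],
    [0, 0, 8, 0, 0, 0, 0],
    [0, 0, 8, 0, 0, 0, 0],
    [0, 0, 8, 0, 0, 0, 0]
  ]
}}

```text
clock: 6.9
eef_pos: [667.8, 149.9, 206.3]
tool_rot: [-3.141, -0.0, 0.616]
force: [-0.4, -0.6, -0.9]
width: 0.1
gripper_force: 0.0
```

Emit:
{"name": "move_arm", "arguments": {
  "steps": [
    [0, 0, 8, 0, 0, 0, 0],
    [0, 0, 8, 0, 0, 0, 0],
    [0, 0, 8, 0, 0, 0, 0],
    [0, 0, 8, 0, 0, 0, 0],
    [0, 0, 8, 0, 0, 0, 0]
  ]
}}

```text
clock: 7.4
eef_pos: [667.9, 149.8, 206.3]
tool_rot: [-3.141, -0.001, 1.314]
force: [-0.1, -0.1, 0.9]
width: 0.0
gripper_force: 0.0
```

Emit:
{"name": "move_arm", "arguments": {
  "steps": [
    [0, 0, 8, 0, 0.005, -0.04, 0],
    [0, 0, 0, 0, 0, -0.04, 0],
    [0, 0, 0, 0, 0, -0.03, 0],
    [0, 0, 0, 0, 0, -0.01, 0],
    [0, 0, 0, 0, 0, 0, 0]
  ]
}}

```text
clock: 7.9
eef_pos: [667.3, 153.7, 85.0]
tool_rot: [-3.139, 0.001, 1.447]
force: [-0.2, 0.5, -0.2]
width: -0.1
gripper_force: 0.0
```

```bash
python3 - <<'E'
from h import *
C=np.array([628,213.5])
for off in(23.5,):
    for th in range(-94,-176,-8):
        t=np.radians(th);k=C+65*np.array([np.cos(t),np.sin(t)]);print(th,k.round(0),(k-off*np.array([np.sin(t),-np.cos(t)])).round(0))
im,d=eyes.get_image("scene"); cv2.imwrite("pics/scene3.png",cv2.resize(im[120:320,340:580],None,fx=3,fy=3)); print(telemetry.read_state()["qpos"])
E
```

```text
-94 [623. 149.] [647. 147.]
-102 [614. 150.] [637. 145.]
-110 [606. 152.] [628. 144.]
-118 [597. 156.] [618. 145.]
-126 [590. 161.] [609. 147.]
-134 [583. 167.] [600. 150.]
-142 [577. 173.] [591. 155.]
-150 [572. 181.] [583. 161.]
-158 [568. 189.] [577. 167.]
-166 [565. 198.] [571. 175.]
-174 [563. 207.] [566. 183.]
[-0.0975386   0.85831198 -0.30621989  1.51474584  0.3174315   0.81724508
 -0.64710094]
```

View pics/scene3.png

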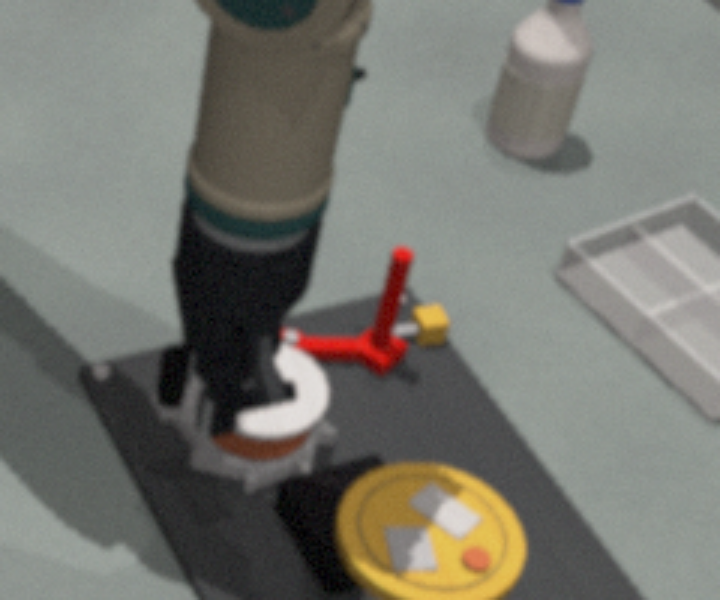

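The crop shows the fingers (about 225,410) beside the knob (about 172,375) on the chuck side, and the pawl still off. Now I'll ease the knob round the arc.

Emit:
{"name": "move_arm", "arguments": {
  "steps": [
    [0, 0, 0, -0.01, -0.004, 0, 0],
    [0, 0, 0, -0.01, -0.003, 0, 0],
    [0, 0, -4, -0.005, -0.001, 0, 0],
    [0, 0, -4, -0.005, -0.001, 0, 0],
    [0, 0, -4, -0.005, 0, 0, 0]
  ]
}}

```text
clock: 8.45
eef_pos: [636.0, 143.6, 89.2]
tool_rot: [3.136, -0.002, 1.232]
force: [0.8, -0.5, 0.1]
width: 0.1
gripper_force: 0.9
```

Emit:
{"name": "move_arm", "arguments": {
  "steps": [
    [0, 0, -4, -0.004, -0.001, 0, 0],
    [0, 0, -4, -0.005, 0.001, 0, 0],
    [0, 0, -4, -0.005, 0, 0, 0],
    [0, 0, -4, -0.004, 0.001, 0, 0],
    [0, 0, -4, -0.005, 0.001, 0, 0]
  ]
}}

```text
clock: 8.95
eef_pos: [612.9, 145.4, 89.2]
tool_rot: [3.138, -0.004, 0.883]
force: [0.6, -1.8, 0.6]
width: 0.1
gripper_force: 0.9
```

Emit:
{"name": "move_arm", "arguments": {
  "steps": [
    [0, 0, -4, -0.004, 0.001, 0, 0],
    [0, 0, -4, -0.005, 0.002, 0, 0],
    [0, 0, -4, -0.004, 0.002, 0, 0],
    [0, 0, -4, -0.005, 0.003, 0, 0],
    [0, 0, 0, 0, 0, 0, 0]
  ]
}}

```text
clock: 9.45
eef_pos: [593.7, 154.7, 88.7]
tool_rot: [3.141, -0.004, 0.608]
force: [0.1, 0.2, 0.2]
width: -0.1
gripper_force: 0.0
```

```bash
python3 - <<'E'
from h import *
im,d=eyes.get_image("scene"); cv2.imwrite("pics/scene4.png",cv2.resize(im[120:320,340:580],None,fx=3,fy=3)); print(telemetry.read_state()["qpos"],finder.pinpoint("scene","brass_knob"))
E
```

```text
[-0.25732176  0.75359371 -0.06994966  1.74317846  0.07921854  0.64352131
 -1.3330515 ] [{'location': [155.4, -31.1, 1114.6], 'confidence': 0.63}]
```

View pics/scene4.png

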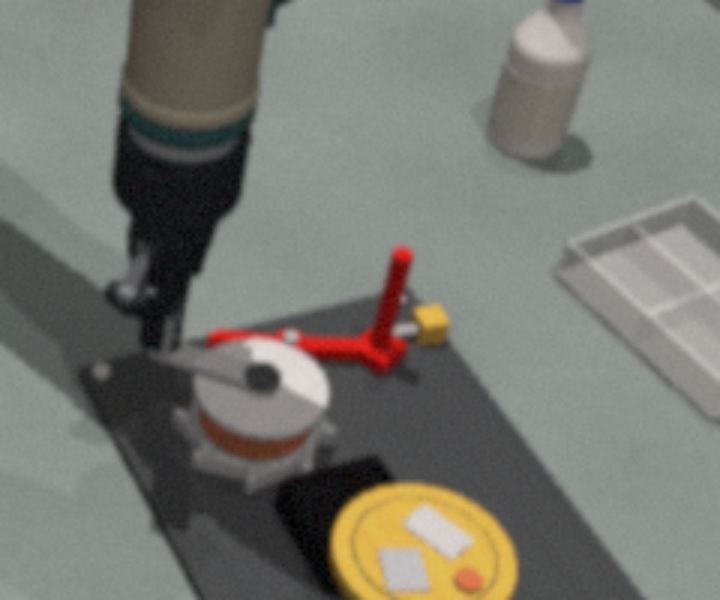

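The crank has turned (arm now points to crop 150,350), the chuck is lower and the pawl is still off. I'll carry on.

Emit:
{"name": "move_arm", "arguments": {
  "steps": [
    [0, 0, -4, -0.004, 0.002, 0, 0],
    [0, 0, -4, -0.004, 0.003, 0, 0],
    [0, 0, -4, -0.004, 0.003, 0, 0],
    [0, 0, -4, -0.003, 0.003, 0, 0],
    [0, 0, -4, -0.003, 0.003, 0, 0]
  ]
}}

```text
clock: 10.05
eef_pos: [576.1, 167.6, 87.3]
tool_rot: [-3.142, -0.003, 0.256]
force: [0.1, -0.6, 1.2]
width: 0.0
gripper_force: 0.7
```

Emit:
{"name": "move_arm", "arguments": {
  "steps": [
    [0, 0, -4, -0.003, 0.004, 0, 0],
    [0, 0, -4, -0.003, 0.004, 0, 0],
    [0, 0, -4, -0.002, 0.004, 0, 0],
    [0, 0, 0, 0, 0, 0, 0],
    [0, 0, 0, 0, 0, 0, 0]
  ]
}}

```text
clock: 10.55
eef_pos: [567.4, 180.1, 86.8]
tool_rot: [-3.141, -0.001, 0.051]
force: [-0.4, -0.9, -0.2]
width: -0.2
gripper_force: 0.0
```

Emit:
{"name": "move_arm", "arguments": {
  "steps": [
    [0, 0, 0, -0.001, 0.003, 0, 0],
    [0, 0, 0, 0, 0.002, 0, 0],
    [0, 0, 0, 0, 0.002, 0, 0],
    [0, 0, 0, 0, 0, 0, 0]
  ]
}}

```text
clock: 10.95
eef_pos: [566.5, 182.2, 86.6]
tool_rot: [3.137, -0.0, 0.047]
force: [0.3, -8.5, 4.0]
width: 0.1
gripper_force: 4.2
```

The arm meets the stop (8.5 N). I'll back off and look.

Emit:
{"name": "move_arm", "arguments": {
  "steps": [
    [0, 0, 0, 0, -0.01, 0, 0],
    [0, 0, 0, 0, -0.03, 0, 0],
    [0, 0, 0, 0, -0.02, 0.045, 0],
    [0, 0, 0, 0, -0.02, 0.045, 0],
    [0, 0, 0, -0.02, -0.03, 0.03, 0]
  ]
}}

```text
clock: 11.45
eef_pos: [549.0, 77.3, 209.1]
tool_rot: [-3.14, -0.007, 0.051]
force: [0.7, 0.2, 0.8]
width: -0.0
gripper_force: 0.0
```

Emit:
{"name": "move_arm", "arguments": {
  "steps": [
    [0, 0, 0, -0.01, -0.045, 0, 0],
    [0, 0, 0, 0, -0.045, 0, 0],
    [0, 0, 0, 0, 0, 0, 0],
    [0, 0, 0, 0, 0, 0, 0]
  ]
}}

```text
clock: 11.85
eef_pos: [535.7, -14.6, 206.5]
tool_rot: [-3.141, -0.0, 0.046]
force: [-0.7, 1.5, 0.2]
width: -0.1
gripper_force: 0.0
```

```bash
python3 - <<'E'
from h import *
for cam in("scene","top"):
    im,d=eyes.get_image(cam); cv2.imwrite(f"pics/{cam}5.png",im)
    for n in("brass_post","brass_knob","black_knob"):
        for x in finder.pinpoint(cam,n)[:2]:
            p=w(cam,x["location"]); print(cam,n,p,round(x["confidence"],2), np.degrees(np.arctan2(p[1]-213.5,p[0]-628)).round(1))
E
```

```text
scene brass_post [597.4 335.2  94.2] 0.61 104.1
scene brass_knob [561.6 206.7  94.3] 0.84 -174.2
scene black_knob [ 577.6 -281.7   94.5] 0.9 -95.8
scene black_knob [631.5 214.6  -3.7] 0.64 17.4
top brass_post [599.5 332.8  92.4] 0.76 103.4
top brass_post [627.6 214.5   2.1] 0.75 111.8
top brass_knob [564.8 203.6  96.4] 0.59 -171.1
top black_knob [ 574.4 -284.8   91.2] 0.89 -96.1
```

View pics/top5.png

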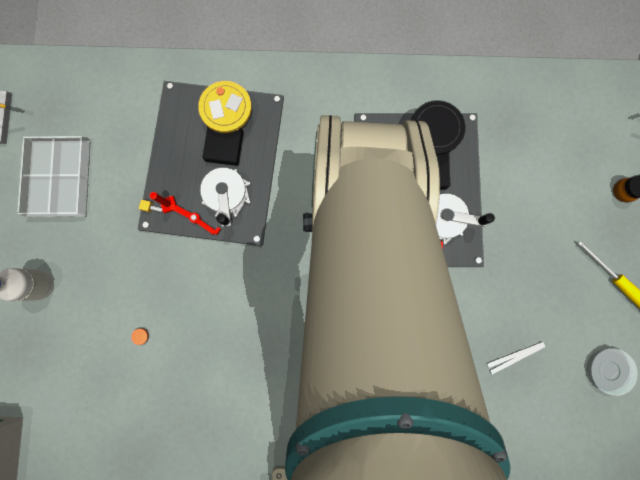

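The brass crank is at home (knob at 222,218, about -172° against the expected -170°), its pawl is off (post at 600,333 mm), and the black lift hasn't moved. I'll hand the job in.

```bash
python3 -c "
from cell import ctrl; print(ctrl.finish_job())"
```

```text
the job is handed in; nothing more can be done
None
```

The job is handed in: the brass lift's pawl is off, its drum was eased back until it met the home stop, the black lift was left alone, and the arm is clear of both; no verdict was returned.

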